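# Free two ball knobs jammed in a feed chute

### The job

Two ball knobs, one red and one black, have wedged side by side at the narrow mouth of the sloping feed chute. With the fingertips nudge the one that blocks the mouth (the upper of the two, against the straight wall) back up the slope so that the other rolls out, then let it roll out too, until both lie in the catch pocket. Do not lift the knobs out of the chute.

Things in the scene. Friction and masses are not known exactly. Their poses are not given: they have to be found in the camera images.
- chute: Aluminium feed chute on a blue stand, fixed. Origin on the bench under the narrow mouth; +x points up the slope, y to the left looking upslope, z up; runs down towards the robot at yaw 0. Floor slopes 12 deg: 32 mm above the bench at x=0, 21 mm higher per 100 mm of x. Hopper x 0 to 170 mm, y -37 to 37 mm. Side walls only 15 mm above the floor, 3 mm thick; end wall at x=170, 30 mm.
- mouth (a point): Middle of the narrow mouth, on the floor (chute x 0, y 14 mm). Mouth and outlet lane below it are 46 mm wide (y -9 to 37). The wall at y 37 runs straight through; the other side has a slanting shoulder from (x 15, y -37) to (x 0, y -9). The blocking knob sits near (42, 18) against the straight wall and on the other knob, which it pins on the shoulder near (21, -16).
- pocket (a point): Middle of the floor of the open blue catch pocket at the foot of the lane (chute x -117, y 14 mm), 8 mm above the bench; inside 102 x 62 mm, walls 36 mm high. Knobs roll here by themselves. With the blocking knob pushed 40 to 60 mm upslope the other rolls off the shoulder and out in about a second; take the fingers away and the blocker follows. Let go before that and they can jam again.
- knob_red: Red plastic ball knob, a ball 40 mm in diameter with a small brass insert, about 45 g, loose; origin at the ball's centre (it turns as it rolls). Either colour may be the blocking one: it is the knob farther up the slope.
- knob_black: Black plastic ball knob, otherwise the same: 40 mm in diameter, about 45 g, loose; origin at the ball's centre. Either colour may be the blocking one: it is the knob farther up the slope.
Not all that is in view belongs to the job. Of the things shaped like the knob_black, the black one is meant.

How it is judged:
On the way:
1. a knob has been nudged back up the slope, about 10 mm above the jam (x of any of knob_red, knob_black in the frame of chute above 0.052 m), for 0.05 s.
At the end, for the whole second after the job is handed in: Both knobs lie inside the chute's catch pocket (centres within its walls, less than 60 mm above the bench) and have come to rest (under 0.1 m/s) (x of knob_red in the frame of chute between -0.172 and -0.062 m and y of knob_red in the frame of chute between -0.022 and 0.05 m and height (world z) of each of knob_red, knob_black below 0.06 m and linear speed of each of knob_red, knob_black below 0.1 m/s and x of knob_black in the frame of chute between -0.172 and -0.062 m and y of knob_black in the frame of chute between -0.022 and 0.05 m); the robot touches nothing.
It fails at once if a knob is lifted out of the chute (its centre more than 120 mm above the bench; it is at most about 90 mm while rolling in the chute) (height (world z) of any of knob_red, knob_black above 0.12 m).
It also fails if it takes over 38 s, if anything falls off the work surface, if the arm or the gripper's body presses on something with over 40 N, if the wrist force passes 120 N, or if a joint passes its speed limit or range.

### The arm

A 7-joint arm with a two-finger parallel gripper is mounted at the origin on a cart in front of the work surface, level with it; the furniture and walls round the work are solid. World frame = base frame: x ahead of the robot, y to its left, z up, the work surface at z = 0. Lengths are in m, angles in rad, forces in N, time in s.
With the tool pointing down it reaches from about 0.425 to 0.875 m from the base axis. Payload 4.7 kg.
Tool frame: the origin (TCP) lies at the very end of the fingers, on their centre line; the grasp point (between the pads) lies 19 mm behind it; z points along the fingers, y is the line along which they close (so a half turn about z gives the same grasp; the last joint's range is limited). The gripper opens to 87 mm and grips with 3 to 60 N. Pads are 19 mm wide; open, the fingers measure 117 mm over their backs; the gripper's body (75 mm by 190 mm) begins 51 mm behind the grasp point.
Start: joints at [-1.207, 0.321, -0.07, 1.45, 0.023, 1.371, -0.057], TCP at [0.223, 0.611, 0.223] pointing down, gripper open.
Joint ranges: [-2.86, 2.86], [-0.3, 2.09], [-1.38, 1.24], [0.06, 2.45], [-1.56, 4.7], [0.09, 2.05], [-2.69, 2.69]. Speed limits (rad/s): [2.57, 2.57, 3.14, 3.14, 3.14, 3.14, 3.14].

### API

Orientations are given as a rotation vector (axis times angle).
In Python, from bench import ctrl gives the robot as it stands.
- The arm moves only by the shell command python3 -m jog 'ROWS' [FORCE]. ROWS is JSON, a list that holds one entry, the list of rows, each a list of 7 numbers: the shift along the tool's x, y, z in mm, then the turn, a rotation vector about the tool's x, y, z in degrees, then the finger opening in mm, from 0 to 87. A call has 1 to 10 rows; each row is the pose to reach, as a shift and turn from the pose commanded when the call began, along the tool's axes at that moment; what a row does not reach only later rows make up. A row lasts 1/10 s, in which the tool goes at most 50 mm and 8.59 degrees, less where a joint would pass 70% of its speed; a pose out of reach is approached as far as the arm can. A call with a gripper value outside its range is refused whole. The fingers move at their own pace and stop on an object; FORCE is the grip in N (left out, the last holds). Time passes only in rows, so rows that repeat a pose let the fingers close. It gives the time, the measured TCP pose, the force, the opening and the grip force at its end, in the units of the state.
- ctrl.get_state(): the state, without advancing time (a new reading comes with each control period).
- ctrl.get_image(name): name is "side" or "top" or "wrist"; returns a dict with "image" (420x560x3 uint8, red, green, blue), "depth" (420x560 float32, m along the optical axis (not along the pixel's ray), 0 where there is no reading), "fov_y" (degrees; the focal length in pixels is half the picture's height over the tangent of half this angle, whatever the lens; pixels are square), "cx", "cy" (the principal point, pixels), "rvec" (rotation vector, rad) and "tvec" (3), from world to camera coordinates, as OpenCV has them. Camera axes: x right, y down, z forward; pixel columns grow to the right and rows downward; lengths in m; the calibration is good to about 2 mm. A picture is of the moment at which its call begins.
- ctrl.close_job(): hands the job in; it is judged then, once.
The state is a dict: "time": time; "joint_positions": joint angles; "qd": joint speeds; "joint_torque": joint torques, N m; "position": TCP position; "tool_rot": TCP orientation; "ft_force": force on the tool from outside, world axes, zero at the start; "torque": the same for the moment, N m; "grip_width": opening from 0.0 (shut) to 1.0 (fully open); "grip_force": force on a finger pad.
Only numpy, scipy, OpenCV 4.12 (cv2) and the standard library are available. Lean on these libraries where they do the work, as an engineer would, in place of code of your own. Each camera call takes 0.05 s, during which the arm holds its last target. There are 200 camera calls.

## Working session

There is one attempt and no reset: what is moved stays moved. The work goes in short steps, Python scripts to look and compute and a shell command to move; the robot and the scene stay as the last step left them, time stands still between calls to the robot, and variables do not carry over. Pictures are saved under pics/ and viewed, at most 10 in all, crops included, and the job is handed in when it is done.

```bash
ls; mkdir -p pics; cat > h.py <<'E'
import numpy as np, cv2
from bench import ctrl
def cam(n):
    d=ctrl.get_image(n); R=cv2.Rodrigues(np.array(d["rvec"],float))[0]; t=np.array(d["tvec"],float).ravel()
    f=d["image"].shape[0]/2/np.tan(np.radians(d["fov_y"])/2)
    return d,R,t,f
def pts(c):
    d,R,t,f=c; Z=d["depth"]; v,u=np.indices(Z.shape)
    P=np.stack([(u-d["cx"])/f*Z,(v-d["cy"])/f*Z,Z],-1)
    return (P-t)@R
def ray(c,u,v,z):
    d,R,t,f=c; r=R.T@np.array([(u-d["cx"])/f,(v-d["cy"])/f,1]); o=-R.T@t
    return o+r*(z-o[2])/r[2]
def save(c,n): cv2.imwrite("pics/"+n+".png",c[0]["image"][:,:,::-1])
E
python3 - <<'E'
from h import *
s=ctrl.get_state(); print({k:np.round(v,3) for k,v in s.items()})
a=[]
for n in("top","side"):
    c=cam(n); a.append(c[0]["image"]); print(n,c[3],-c[1].T@c[2]); np.savez(n,image=c[0]["image"],depth=c[0]["depth"])
cv2.imwrite("pics/t.png",a[0][:,:,::-1]);cv2.imwrite("pics/s.png",a[1][:,:,::-1])
E
```

```text
pics
{'time': np.float64(0.0), 'joint_positions': array([-1.207,  0.322, -0.07 ,  1.452,  0.023,  1.371, -0.057]), 'qd': array([ 0.002,  0.001,  0.   , -0.001, -0.001,  0.001,  0.001]), 'joint_torque': array([ 0.0000e+00, -4.9129e+01, -4.0300e-01, -3.1252e+01, -6.4000e-02,
        4.4000e-02,  0.0000e+00]), 'position': array([0.223, 0.61 , 0.221]), 'tool_rot': array([-5.470e-01, -3.093e+00,  3.000e-03]), 'ft_force': array([ 0.542, -0.875, -0.294]), 'torque': array([ 0.022, -0.011,  0.057]), 'grip_force': np.float64(0.0), 'grip_width': np.float64(0.999)}
top 529.7310795979845 [0.438251   0.03097373 0.93877879]
side 486.8772328998493 [ 0.20390121 -0.56504521  0.59626694]
```

View pics/t.png

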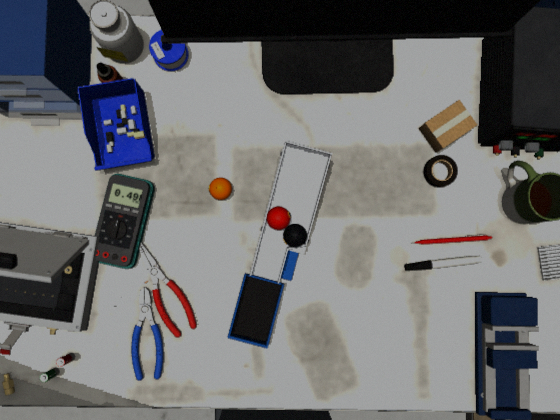

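View pics/s.png

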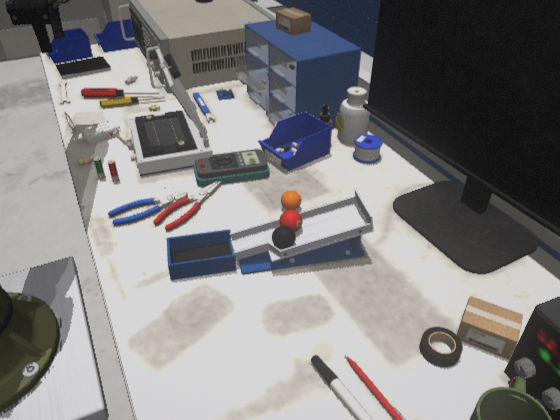

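Top view: red ball at (278,217) and black ball at (295,236) sit at the chute mouth. Red is farther upslope and touches the straight left wall, so it is the blocker. The orange ball at (220,188) lies on the bench and is a decoy. The pocket is at about (257,309) and the end wall at about (306,149). The side view shows the same layout, with red at (291,220), black at (284,238) and orange at (291,200). Next I'll measure positions and confirm with one crop.

```bash
python3 - <<'E'
from h import *
from scipy.spatial.transform import Rotation as Ro
c=cam("top"); im=c[0]["image"]; P=pts(c)
hsv=cv2.cvtColor(im,cv2.COLOR_RGB2HSV)
def blob(m,u,v):
    n,l,s,ce=cv2.connectedComponentsWithStats(m.astype(np.uint8)); return l==l[v,u]
H,S,V=[hsv[...,i].astype(int) for i in range(3)]
win=np.zeros(H.shape,bool); win[195:255,262:312]=1
red=blob(((H<6)|(H>172))&(S>150)&(V>80)&win,278,220); blk=blob((V<60)&win,295,238)
out={}
for n,m in(("red",red),("blk",blk)):
    k=cv2.findContours(m.astype(np.uint8),0,2)[0]; k=max(k,key=cv2.contourArea); (u,v),r=cv2.minEnclosingCircle(k)
    top=np.percentile(P[m][:,2],95); out[n]=ray(c,u,v,top-.02); print(n,u,v,r,"top z",top,"centre",out[n])
# pocket: blue mask rim
bl=(H>100)&(H<125)&(S>120)&(V>50); w=np.zeros_like(win); w[265:355,222:288]=1; bl&=w
z=P[...,2]; q=(bl&(z>.028)&(z<.045)); k=P[q][:,:2].astype(np.float32)*1000
rr=cv2.minAreaRect(k); print("pocket rim",rr,q.sum(),np.median(z[q]))
# chute floor: grey pixels inside hopper, plane fit
w=np.zeros(H.shape,np.uint8); cv2.fillPoly(w,[np.array([[288,155],[322,160],[308,222],[274,205]])],1)
F=P[(w>0)&(z>.01)]; A=np.c_[F[:,:2],np.ones(len(F))]; s=np.linalg.lstsq(A,F[:,2],rcond=None)[0]
print("floor grad",s,np.degrees(np.arctan(np.hypot(*s[:2]))),"yaw",np.degrees(np.arctan2(s[1],s[0])), "resid",np.std(A@s-F[:,2]))
# end wall corners (rim z~.032+.0355+.03)
for u,v in((285,145),(330,155)): print(ray(c,u,v,.098))
st=ctrl.get_state();R=Ro.from_rotvec(st["tool_rot"]).as_matrix(); print("tool\n",R.round(3))
cv2.imwrite("pics/crop.png",cv2.resize(im[135:355,200:345,::-1],None,fx=2.7,fy=2.7,interpolation=2))
E
```

```text
red 277.6538391113281 217.65383911132812 11.351531982421875 top z 0.08246482911757642 centre [0.50680453 0.01122214 0.06246483]
blk 294.57476806640625 234.8738250732422 12.4447660446167 top z 0.07813860042499993 centre [ 0.47905261 -0.0176606   0.0581386 ]
pocket rim ((351.30584716796875, 44.45808410644531), (69.328125, 109.439697265625), 76.23419189453125) 375 0.03646386740168804
floor grad [-0.26322605  0.36719928  0.21430165] 24.31345358317863 yaw 125.63476858743223 resid 0.05314728747739608
[0.62174359 0.00269675 0.098     ]
[ 0.60735638 -0.07026421  0.098     ]
tool
 [[-0.939  0.343 -0.   ]
 [ 0.343  0.939 -0.001]
 [-0.    -0.001 -1.   ]]
```

View pics/crop.png

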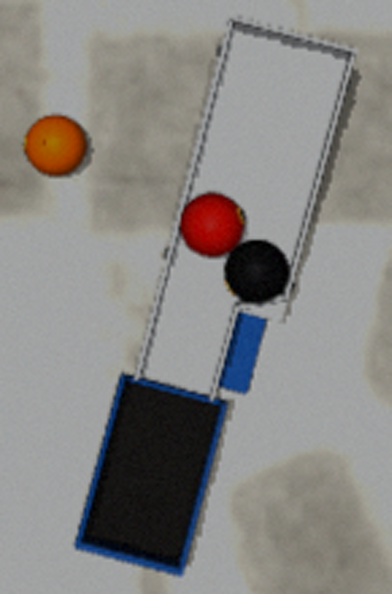

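Red is confirmed as the blocker: it is against the straight wall and above black. The heights and the pocket give a chute frame of about (0.462, 0.0035) at yaw -13.5°. I'll check clearance along the transit path before moving.

```bash
python3 - <<'E'
from h import *
P=np.concatenate([pts(cam(n))[::2,::2].reshape(-1,3) for n in("top","side")])
a=np.array([.223,.611]);b=np.array([.465,.024]);L=np.linalg.norm(b-a);d=(b-a)/L
r=P[:,:2]-a; s=r@d; t=abs(r@np.array([-d[1],d[0]]))
for i in np.arange(-.1,.75,.05):
    m=(s>i)&(s<i+.05)&(t<.12)&(P[:,2]<.8)
    print(round(i,2),m.sum(),np.percentile(P[m][:,2],99).round(3) if m.any() else None)
E
```

```text
-0.1 171 0.017
-0.05 248 0.301
0.0 261 0.334
0.05 506 0.334
0.1 446 0.047
0.15 985 0.074
0.2 1295 0.061
0.25 1516 0.212
0.3 2166 0.208
0.35 1547 0.142
0.4 1706 0.04
0.45 1474 0.014
0.5 1431 0.036
0.55 1442 0.039
0.6 1571 0.054
0.65 1868 0.08
0.7 2046 0.067
```

```bash
python3 -m jog '[[[0,0,-45,0,0,0,40],[0,0,-90,0,0,0,0],[-43,-47,-90,0,0,8,0],[-86,-94,-90,0,0,16,0],[-128,-140,-90,0,0,24,0],[-160,-175,-90,0,0,32,0],[-192,-210,-90,0,0,40,0],[-224,-245,-90,0,0,48,0],[-256,-280,-90,0,0,56,0],[-288,-315,-90,0,0,64,0]]]'; python3 - <<'E'
from h import *
from scipy.spatial.transform import Rotation as Ro
st=ctrl.get_state();R=Ro.from_rotvec(st["tool_rot"]).as_matrix();p=st["position"]
yaw=np.radians(-13.5);G=np.c_[[np.cos(yaw)*-0+np.sin(yaw),-np.cos(yaw),0],[np.cos(yaw),np.sin(yaw),0],[0,0,-1]]
for s in(1,-1):
    T=G*np.array([s,s,1]); print(np.degrees(Ro.from_matrix(R.T@T).as_rotvec()))
print(p,st["joint_positions"],R.T@(np.array([.4648,.0244,.15])-p)*1000)
E
```

```text
time: 1.25
position: [0.3756, 0.2387, 0.3127]
tool_rot: [-2.109, -2.328, -0.001]
ft_force: [1.3, 0.2, 0.3]
grip_width: 0.176
grip_force: 0.0Traceback (most recent call last):
  File "<stdin>", line 6, in <module>
  File "scipy/spatial/transform/_rotation.pyx", line 1143, in scipy.spatial.transform._rotation.Rotation.from_matrix
ValueError: Non-positive determinant (left-handed or null coordinate frame) in rotation matrix 0: [[-9.44735265e-01 -3.27833531e-01 -6.74838688e-04]
 [-3.27833198e-01  9.44735456e-01 -5.59470865e-04]
 [-8.20957345e-04  3.07317331e-04  9.99999616e-01]].
```

```bash
cat >> h.py <<'E'
from scipy.spatial.transform import Rotation as Ro
YAW=np.radians(-13.5);C,S_=np.cos(YAW),np.sin(YAW);O=np.array([.4618,.0035])
def w(x,y,z): return np.array([O[0]+x*C-y*S_,O[1]+x*S_+y*C,z])
def rep(*tg):
    st=ctrl.get_state();R=Ro.from_rotvec(st["tool_rot"]).as_matrix();p=np.array(st["position"])
    G=np.c_[[-S_,C,0],[C,S_,0],[0,0,-1]]
    print("turn",np.degrees(Ro.from_matrix(R.T@G).as_rotvec()).round(1),"tcp",p.round(4),"t",st["time"],"q",np.round(st["joint_positions"],2))
    r=p[:2]-O; print("chute xy",r@[C,S_],r@[-S_,C])
    for t in tg: print(t,(R.T@(w(*t)-p)*1000).round(1))
E
python3 -c "
from h import *
rep((-.002,.021,.15))"
```

```text
turn [ 0.  -0.  19.1] tcp [0.3756 0.2387 0.3127] t 1.25 q [-0.89 -0.16  0.23  1.79  0.04  1.51 -0.56]
chute xy -0.13875995319664525 0.20860427028348735
(-0.002, 0.021, 0.15) [-222.2   67.6  162.6]
```

```bash
python3 -m jog '[[[-44,13,0,0,0,6,0],[-88,27,0,0,0,12,0],[-132,40,30,0,0,19,0],[-176,54,70,0,0,19,0],[-222,68,110,0,0,19,0],[-222,68,150,0,0,19,0],[-222,68,163,0,0,19,0],[-222,68,163,0,0,19,0],[-222,68,163,0,0,19,0],[-222,68,163,0,0,19,0]]]'; python3 - <<'E'
from h import *
rep((-.002,.021,.15),(-.002,.021,.045))
c=cam("top"); a=c[0]["image"][135:355,200:345]; b=cam("side")[0]["image"][150:300,150:400]
cv2.imwrite("pics/c2.png",np.hstack([cv2.resize(a,(290,440)),cv2.resize(b,(500,440))])[:,:,::-1])
E
```

```text
time: 2.25
position: [0.4671, 0.0281, 0.1515]
tool_rot: [2.457, 1.956, 0.005]
ft_force: [0.3, 0.4, 0.2]
grip_width: 0.008
grip_force: 0.0
turn [ 0.2 -0.1  0.5] tcp [0.4671 0.0281 0.1515] t 2.25 q [-0.66 -0.04  0.54  2.    0.02  1.17 -0.36]
chute xy -0.0005860275968914461 0.02515316284761448
(-0.002, 0.021, 0.15) [-4.1 -1.5  1.5]
(-0.002, 0.021, 0.045) [ -4.3  -1.7 106.5]
```

View pics/c2.png

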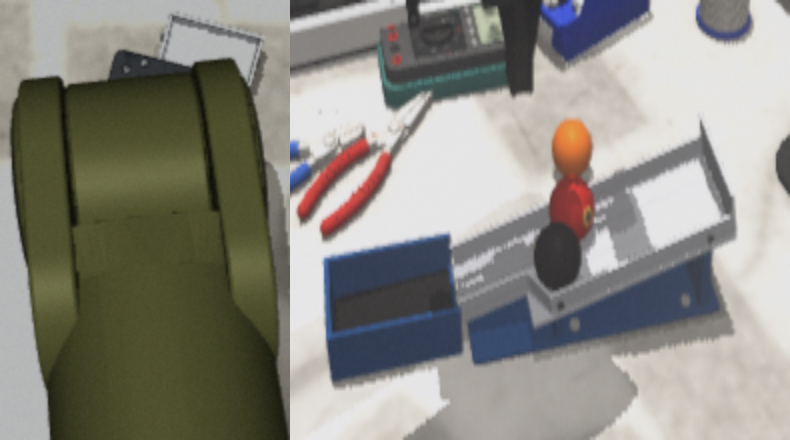

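The side view shows red at (572,208) and black at (557,255), still wedged. The fingertip at (520,90) hovers over the lane side. I'll let the arm settle and descend partway.

```bash
python3 -m jog '[[[0,0,0,0,0,0,0],[0,0,0,0,0,0,0],[0,0,25,0,0,0,0],[0,0,50,0,0,0,0],[0,0,60,0,0,0,0],[0,0,60,0,0,0,0],[0,0,60,0,0,0,0],[0,0,60,0,0,0,0],[0,0,60,0,0,0,0]]]'; python3 -c "
from h import *
rep((-.002,.021,.045))"
```

```text
time: 3.25
position: [0.4667, 0.0273, 0.0906]
tool_rot: [2.459, 1.954, 0.003]
ft_force: [-0.1, 0.1, 0.6]
grip_width: 0.002
grip_force: 0.0
turn [ 0.1 -0.1  0.5] tcp [0.4667 0.0273 0.0906] t 3.25 q [-0.65  0.04  0.55  2.07 -0.02  1.04 -0.32]
chute xy -0.0007781057678198618 0.024247985562675684
(-0.002, 0.021, 0.045) [-3.3 -1.3 45.6]
```

```bash
python3 -m jog '[[[-3,-2,0,0,0,0,0],[-3,-2,0,0,0,0,0],[-3,-2,15,0,0,0,0],[-3,-2,30,0,0,0,0],[-3,-2,40,0,0,0,0],[-3,-2,46,0,0,0,0],[-3,-2,46,0,0,0,0],[-3,-2,46,0,0,0,0]]]'; python3 - <<'E'
from h import *
rep((-.002,.021,.045),(.062,.021,.058))
b=cam("side")[0]["image"][170:290,200:380]
cv2.imwrite("pics/c3.png",cv2.resize(b,(720,480))[:,:,::-1])
E
```

```text
time: 4.05
position: [0.4636, 0.0246, 0.0439]
tool_rot: [2.459, 1.954, 0.001]
ft_force: [0.2, -1.1, -0.4]
grip_width: 0.002
grip_force: 0.0
turn [ 0.  -0.   0.5] tcp [0.4636 0.0246 0.0439] t 4.05 q [-0.64  0.1   0.56  2.11 -0.07  0.94 -0.27]
chute xy -0.003195084164188523 0.020911749979980923
(-0.002, 0.021, 0.045) [ 0.1  1.2 -1.1]
(0.062, 0.021, 0.058) [ -0.4  65.2 -14.1]
```

View pics/c3.png

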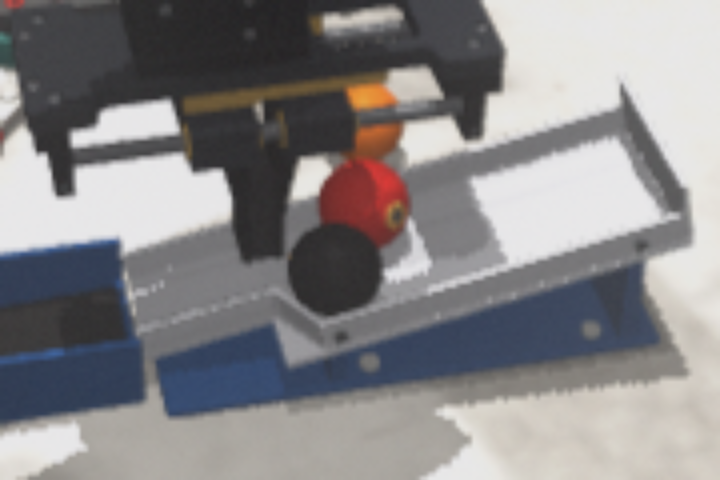

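The fingertip at (262,255) is in the lane just below red (365,203) and clear of black (335,268). Pushing upslope.

```bash
python3 -m jog '[[[0,6,-1,0,0,0,0],[0,12,-2,0,0,0,0],[0,18,-4,0,0,0,0],[0,25,-5,0,0,0,0],[0,32,-7,0,0,0,0],[0,39,-8,0,0,0,0],[0,46,-9,0,0,0,0],[0,53,-11,0,0,0,0],[0,60,-13,0,0,0,0],[0,67,-14,0,0,0,0]]]';python3 -m jog '[[[0,0,0,0,0,0,0],[0,0,0,0,0,0,0],[0,0,0,0,0,0,0],[0,0,0,0,0,0,0],[0,0,0,0,0,0,0],[0,0,0,0,0,0,0],[0,0,0,0,0,0,0],[0,0,0,0,0,0,0],[0,0,0,0,0,0,0],[0,0,0,0,0,0,0]]]'; python3 - <<'E'
from h import *
rep()
b=cam("side")[0]["image"][170:290,160:380]
cv2.imwrite("pics/c4.png",cv2.resize(b,(770,420))[:,:,::-1])
E
```

```text
time: 5.1
position: [0.5292, 0.0094, 0.0578]
tool_rot: [2.459, 1.955, 0.001]
ft_force: [0.2, 0.3, 0.2]
grip_width: 0.001
grip_force: 0.1
time: 6.1
position: [0.5285, 0.0095, 0.0576]
tool_rot: [-2.459, -1.955, -0.0]
ft_force: [0.6, 1.2, -0.1]
grip_width: 0.005
grip_force: 0.1
turn [ 0.  -0.   0.5] tcp [0.5285 0.0095 0.0576] t 6.1 q [-0.58  0.23  0.57  1.96 -0.15  0.99 -0.17]
chute xy 0.0634630921406119 0.0214294750695555
```

View pics/c4.png

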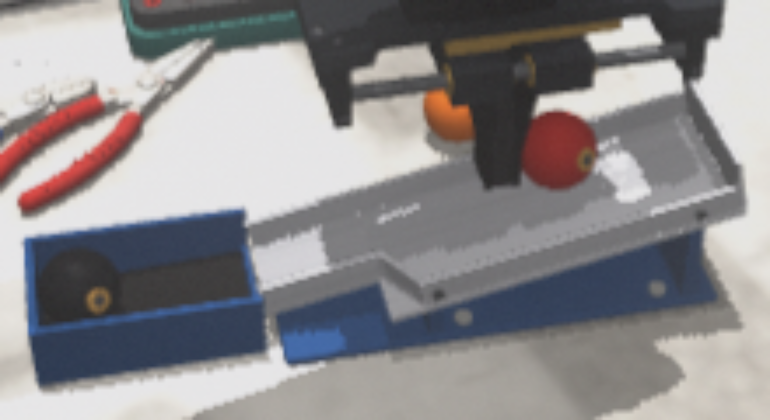

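Black (80,285) is already in the pocket and red (558,150) rests against the finger. I'll ease red back down, then lift the fingers clear.

```bash
python3 -m jog '[[[0,-7,2,0,0,0,0],[0,-14,3,0,0,0,0],[0,-21,4,0,0,0,0],[0,-28,6,0,0,0,0],[0,-35,7,0,0,0,0],[0,-40,8,0,0,0,0],[0,-40,-40,0,0,0,0],[0,-40,-90,0,0,0,0],[0,-40,-120,0,0,0,0],[0,-40,-120,0,0,0,0]]]';python3 -m jog '[[[0,0,0,0,0,0,0],[0,0,0,0,0,0,0],[0,0,0,0,0,0,0],[0,0,0,0,0,0,0],[0,0,0,0,0,0,0],[0,0,0,0,0,0,0],[0,0,0,0,0,0,0],[0,0,0,0,0,0,0],[0,0,0,0,0,0,0],[0,0,0,0,0,0,0]]]'; python3 -m jog '[[[0,0,0,0,0,0,0],[0,0,0,0,0,0,0],[0,0,0,0,0,0,0],[0,0,0,0,0,0,0],[0,0,0,0,0,0,0],[0,0,0,0,0,0,0],[0,0,0,0,0,0,0],[0,0,0,0,0,0,0],[0,0,0,0,0,0,0],[0,0,0,0,0,0,0]]]'; python3 - <<'E'
from h import *
for i in range(2):
    c=cam("side");im=c[0]["image"];h=cv2.cvtColor(im,cv2.COLOR_RGB2HSV)
    m=((h[...,0]<6)|(h[...,0]>172))&(h[...,1]>150)&(h[...,2]>60); m[:,:160]=0;m[:205]=0;m[300:]=0;m[:,380:]=0
    v,u=np.nonzero(m); p=ray(c,u.mean(),v.mean(),.028); r=p[:2]-O; print(len(u),u.mean(),v.mean(),r@[C,S_],r@[-S_,C])
cv2.imwrite("pics/c5.png",cv2.resize(im[170:290,160:380],(770,420))[:,:,::-1])
E
```

```text
time: 7.15
position: [0.4927, 0.0189, 0.1824]
tool_rot: [2.457, 1.953, 0.014]
ft_force: [1.1, 0.2, 0.2]
grip_width: -0.001
grip_force: 0.0
time: 8.15
position: [0.4896, 0.0185, 0.1776]
tool_rot: [-2.459, -1.955, -0.0]
ft_force: [0.1, -0.0, 0.2]
grip_width: 0.008
grip_force: 0.0
time: 9.15
position: [0.4895, 0.0185, 0.1776]
tool_rot: [-2.459, -1.955, -0.0]
ft_force: [-0.4, -0.8, 0.1]
grip_width: 0.002
grip_force: 0.0
496 193.14717741935485 232.3608870967742 -0.12481906781925059 0.059887199470417846
496 193.10685483870967 232.35685483870967 -0.1248885112943526 0.05991331742840506
```

View pics/c5.png

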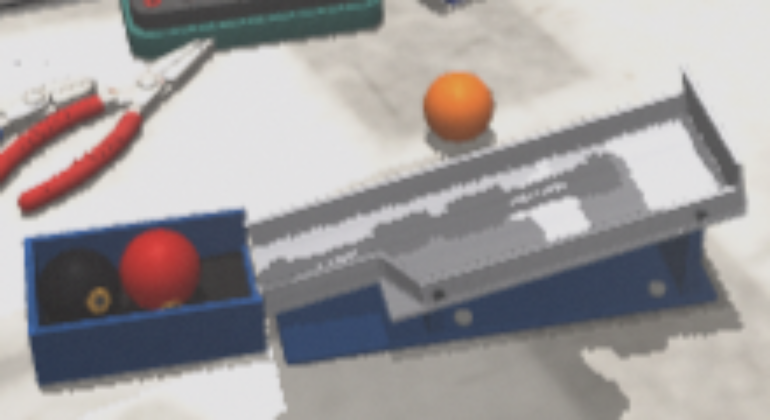

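The mask picked up the red pliers, so I'll measure the red ball properly.

```bash
python3 - <<'E'
from h import *
c=cam("side");im=c[0]["image"];h=cv2.cvtColor(im,cv2.COLOR_RGB2HSV);P=pts(c);o=-c[1].T@c[2]
mr=((h[...,0]<8)|(h[...,0]>170))&(h[...,1]>130)&(h[...,2]>50); mb=h[...,2]<60
for n,m,(x0,x1,y0,y1) in(("red",mr,(193,220,233,262)),("blk",mb,(168,196,238,264))):
    k=np.zeros_like(m);k[y0:y1,x0:x1]=m[y0:y1,x0:x1]
    (u,v),r=cv2.minEnclosingCircle(max(cv2.findContours(k.astype(np.uint8),0,2)[0],key=cv2.contourArea))
    q=P[int(v)-1:int(v)+2,int(u)-1:int(u)+2].reshape(-1,3); q=np.median(q,0); d=(q-o)/np.linalg.norm(q-o); ce=q+.02*d
    e=ce[:2]-O; print(n,u,v,r,"chute",e@[C,S_],e@[-S_,C],"z",ce[2])
E
```

```text
red 205.18919372558594 246.04054260253906 11.2303466796875 chute -0.10762718557266691 0.018899710229481118 z 0.02845336301325934
blk 182.4545440673828 253.98863220214844 13.171262741088867 chute -0.14759706905640985 0.013689419531266787 z 0.024855422598282502
```

Both knobs are on the pocket floor, inside its limits and at rest, and the arm is clear.

```bash
python3 -c "
from bench import ctrl
print(ctrl.close_job())"
```

```text
the job is handed in; nothing more can be done
None
```

The red blocking knob was nudged upslope, black rolled out, red followed, and both were measured at rest in the catch pocket before I handed the job in; no verdict was returned.

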